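Tighten two spoke nipples by counted quarter turns

TASK

With the T key, first tighten the uppermost nipple on the wheel's rim by one quarter turn, then the next nipple round the rim on the robot's right by two quarter turns, clockwise as seen from outside the rim; count the turns on the nipple itself, because the key is a loose fit. Work gently so that the rim is not bent, keep the fingers off the wheel, leave the nipple on the left and the things round about as they are, and finally stand the key back in its wooden block.

Things in the scene. Friction and masses are not known exactly. Their poses are not given: they have to be found in the camera images.
- wheel: Steel hand-cart wheel without tyre, 219 mm across, upright in a truing stand, clamped (does not spin). Origin: hub centre, 125 mm above the table; x = axle, pointing away from the robot; rim in the y-z plane. The rim is a channel: bed 38 mm wide at radius 104 mm, its rolled edges rise 5.5 mm above the bed. 15 square brass spoke nipples stand out of the bed, 24 degrees apart.
- stand: Green steel truing stand that holds the wheel, fixed; base plate 120 x 200 mm, origin under its centre, straight below the hub; its two uprights, 48 mm before and behind the wheel's middle, end 128 mm above the table.
- head_left (a point): Centre of the outer end of a square brass nipple: the next one round the rim on the robot's left (+y) of the uppermost. It is 12 mm square and 10 mm tall, topped by an 8 mm square pilot 4 mm tall: this point is 14 mm above the rim bed. z points outward along its axis, away from the hub; x and y are square to its flats and turn with it; its starting heading is arbitrary.
- nipple_left (a joint): Turn of that nipple since the start, rad: 0 at the start, growing clockwise as seen from outside the rim looking towards the hub (tightening); to be left as it is. It turns stiffly (about 0.06 Nm) and stays where it is left.
- head_top (a point): Centre of the outer end of a square brass nipple: the uppermost nipple of the rim. It is 12 mm square and 10 mm tall, topped by an 8 mm square pilot 4 mm tall: this point is 14 mm above the rim bed. z points outward along its axis, away from the hub; x and y are square to its flats and turn with it; its starting heading is arbitrary.
- nipple_top (a joint): Turn of that nipple since the start, rad: 0 at the start, growing clockwise as seen from outside the rim looking towards the hub (tightening); wanted: one quarter turn = 1.571. It turns stiffly (about 0.06 Nm) and stays where it is left.
- head_right (a point): Centre of the outer end of a square brass nipple: the next one round the rim on the robot's right (-y) of the uppermost. It is 12 mm square and 10 mm tall, topped by an 8 mm square pilot 4 mm tall: this point is 14 mm above the rim bed. z points outward along its axis, away from the hub; x and y are square to its flats and turn with it; its starting heading is arbitrary.
- nipple_right (a joint): Turn of that nipple since the start, rad: 0 at the start, growing clockwise as seen from outside the rim looking towards the hub (tightening); wanted: two quarter turns = 3.142. It turns stiffly (about 0.06 Nm) and stays where it is left.
- key_grip (a point): Centre of the handle of the loose T key (140 g): a black bar 56 mm long (x), 14 mm thick (y, pinch here), 28 mm tall. z points from socket to handle. The square steel socket's mouth is 62 mm below: 21 mm outside, 15 mm inside (sides along x, y), 16 mm deep. On a nipple it has 15 to 30 degrees of play each way; seated, the mouth stands on the rim bed. It starts socket down in the holder.
- holder: Wooden block 70 x 70 x 30 mm fixed on the table, origin at the centre of its underside, z up. In its middle a round pocket 38 mm across, 22 mm deep with a 3 mm chamfer; its floor is 8 mm above the table, so the parked key's handle centre (key_grip) is 70 mm above the holder's origin.
- jar: Closed glass jar, 60 mm across, 70 mm tall; origin at its underside. A bystander: leave alone.
- tyre: Black solid rubber tyre lying flat, 256 mm across, 38 mm tall. A bystander: leave alone.
- spanner: Steel spanner lying on the table. A bystander: leave alone.
- oilcan: Grey can, 68 mm across, 110 mm tall. A bystander: leave alone.
Not all that is in view belongs to the job. Leave any orange or turquoise look-alike of the part that bears key_grip alone. Several things look just like the holder: the one meant starts farthest to the robot's right.

How it is judged:
By the outcome, as a careful person would: the job done as asked, in the order asked, and still so for the second after the job is handed in, with the robot touching nothing.
It also fails if it takes over 67 s, if anything falls off the work surface, if the arm or the gripper's body presses on something with over 40 N, if the wrist force passes 120 N, or if a joint passes its speed limit or range.

ROBOT

A 6-joint arm with a two-finger parallel gripper is mounted at the origin on the work surface. World frame = base frame: x ahead of the robot, y to its left, z up, the work surface at z = 0. Lengths are in m, angles in rad, forces in N, time in s.
With the tool pointing down it reaches from about 0.4 to 0.825 m from the base axis. Payload 7 kg.
Tool frame: the origin (TCP) lies on the centre line of the jaws, within the pads' length; the fingertips stand 22 mm ahead of it and the grasp point (between the pads) lies 3 mm ahead of it (finger_overhang is the z of the fingertips in the tool frame, in m); z points along the fingers, y is the line along which they close (so a half turn about z gives the same grasp; the last joint's range is limited). The gripper opens to 88 mm and grips with 3 to 60 N. Pads are 19 mm wide; open, the fingers measure 130 mm over their backs; the gripper's body (78 mm by 193 mm) begins 47 mm behind the grasp point.
Start: joints at [-0.813, 0.359, 0.012, 0, -1.224, -0.288], TCP at [0.306, -0.602, 0.249] pointing down, gripper open.
Joint ranges: [-3.07, 3.07], [-1.43, 2.12], [-1.02, 1.25], [-3.03, 1.67], [-3.05, -0], [-3.03, 3.03]. Speed limits (rad/s): [2.39, 2.39, 3.01, 3.14, 3.14, 3.14].

INTERFACE

Orientations are given as a unit quaternion [x, y, z, w].
In Python, from plant import observe, camera, calibration, finish_job, finger_overhang gives the robot as it stands.
- The arm moves only by the shell command python3 -m jog 'ROWS' [OPENING] [FORCE]. ROWS is a JSON object of lists of equal length, an entry for each row: "dp": the shift along the world's x, y, z normalised to -1 to 1, where 1 is 0.75 m, a list of three; "turn": the turn, a rotation vector about the world's x, y, z normalised to -1 to 1, where 1 is 180 degrees, a list of three. A call has 1 to 5 rows; each row is the pose to reach, as a shift and turn from the pose commanded when the call began, turning the shorter way round; what a row does not reach only later rows make up. A row lasts 1/10 s, in which the tool goes at most 50 mm and 8.59 degrees, less where a joint would pass 70% of its speed; a pose out of reach is approached as far as the arm can. A call with a number of a shift or a turn outside -1 to 1 is refused whole. A call with a gripper value outside its range is refused whole. OPENING is the opening, from 0 (shut) to 1 (fully open), set as the call begins (- or left out, the last holds). The fingers move at their own pace and stop on an object; FORCE is the grip in N (left out, the last holds). Time passes only in rows, so rows that repeat a pose let the fingers close. It gives the time, the measured TCP pose, the force, the opening and the grip force at its end, in the units of the state.
- observe(): the state, without advancing time (a new reading comes with each control period).
- camera(name): name is "scene" or "top" or "wrist"; returns (picture, depth): 384x512x3 uint8, red, green, blue; 384x512 float32, m along the optical axis (not along the pixel's ray), 0 where there is no reading.
- calibration(name): a dict with "fx", "fy", "cx", "cy" (pixels), "R" (3x3) and "t" (3): a world point X has camera coordinates R X + t. Camera axes: x right, y down, z forward; pixel columns grow to the right and rows downward; lengths in m; the calibration is good to about 2 mm. A picture is of the moment at which its call begins: read the wrist's pose just before it. calibration takes no time and is no camera call; for the wrist camera it gives the pose at the moment of the call.
- finish_job(): hands the job in; it is judged then, once.
The state is a dict: "time": time; "joint_pos": joint angles; "qd": joint speeds; "effort": joint torques, N m; "eef_pos": TCP position; "eef_rot": TCP orientation; "force": force on the tool from outside, world axes, zero at the start; "torque": the same for the moment, N m; "finger_gap": opening from 0.0 (shut) to 1.0 (fully open); "grip_force": force on a finger pad.
Only numpy, scipy, OpenCV 4.12 (cv2) and the standard library are available. Lean on these libraries where they do the work, as an engineer would, in place of code of your own. Each camera call takes 0.05 s, during which the arm holds its last target. There are 200 camera calls.

## Working session

There is one attempt and no reset: what is moved stays moved. The work goes in short steps, Python scripts to look and compute and a shell command to move; the robot and the scene stay as the last step left them, time stands still between calls to the robot, and variables do not carry over. Pictures are saved under pics/ and viewed, at most 10 in all, crops included, and the job is handed in when it is done.

```bash
ls; mkdir -p pics
python3 - <<'E'
from plant import *
import cv2,numpy as np
s=observe();print({k:np.round(v,3) for k,v in s.items()},finger_overhang)
for n in["scene","top"]:
    im,d=camera(n);cv2.imwrite(f"pics/{n}0.png",im[:,:,::-1]);np.savez(f"pics/{n}0.npz",im=im,d=d)
    c=calibration(n);print(n,c)
E
```

```text
pics
{'time': np.float64(0.0), 'joint_pos': array([-0.813,  0.359,  0.011, -0.   , -1.224, -0.288]), 'qd': array([-0.   , -0.001, -0.001,  0.   , -0.   ,  0.002]), 'effort': array([ 1.0000e-03, -5.8272e+01,  2.9306e+01,  6.9970e+00,  7.0000e-03,
       -0.0000e+00]), 'eef_pos': array([ 0.305, -0.601,  0.248]), 'eef_rot': array([-0.233,  0.973,  0.001, -0.   ]), 'force': array([-0.548, -0.223, -0.062]), 'torque': array([ 0.023, -0.04 ,  0.024]), 'grip_force': np.float64(0.0), 'finger_gap': np.float64(1.004)} 0.022
scene {'fx': 493.047662190109, 'fy': 493.047662190109, 'cx': 259.75518803221325, 'cy': 194.76380377951324, 'R': array([[ 0.43983825,  0.8979895 ,  0.01253685],
       [ 0.59852203, -0.28269332, -0.74957045],
       [-0.66956231,  0.33719334, -0.66180583]]), 't': array([-0.25422422, -0.19506258,  1.93312311])}
top {'fx': 355.6469006872761, 'fy': 355.6469006872761, 'cx': 255.75861337097982, 'cy': 194.61437278073487, 'R': array([[-0.01674416, -0.9995661 ,  0.02423319],
       [-0.99639144,  0.01466419, -0.08360056],
       [ 0.08320893, -0.02554556, -0.99620465]]), 't': array([0.01060903, 0.5979148 , 1.19401439])}
```

View pics/scene0.png

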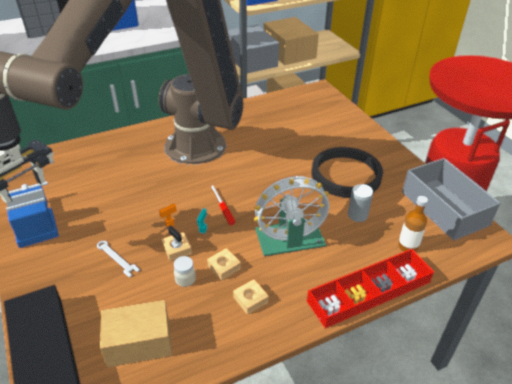

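View pics/top0.png

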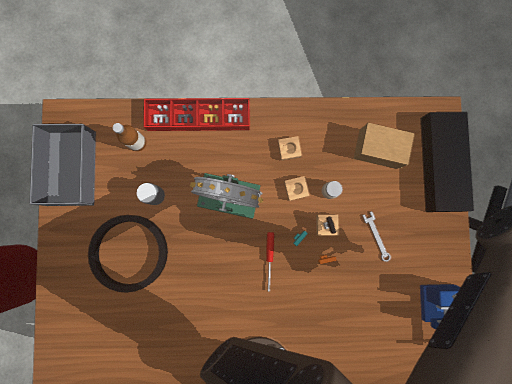

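The scene view shows the wheel at (291,210) and the key's holder at (177,245). In the top view the key and holder are at (328,224) with decoy blocks at (297,188) and (290,148), the wheel is at (227,188), and the orange and turquoise decoys are at (328,258) and (300,236).

```bash
cat > h.py <<'E'
from plant import *
import cv2,numpy as np
def cloud(d,c):
    v,u=np.mgrid[:d.shape[0],:d.shape[1]]
    P=np.stack([(u-c['cx'])/c['fx']*d,(v-c['cy'])/c['fy']*d,d],-1)
    return (P-c['t'])@c['R']
def snap(n,f=None):
    c=calibration(n);im,d=camera(n);P=cloud(d,c);P[d==0]=np.nan
    if f: cv2.imwrite(f"pics/{f}.png",im[:,:,::-1]); np.savez(f"pics/{f}.npz",im=im,d=d,P=P)
    return c,im,d,P
E
python3 - <<'E'
from h import *
z=np.load("pics/top0.npz");c=calibration("top");P=cloud(z['d'],c);im=z['im'].astype(int)
sub=np.zeros((384,512),bool);sub[205:245,310:345]=1
blk=sub&(im.max(2)<60)&(P[...,2]>.05)
print("handle",blk.sum(),P[blk].mean(0),cv2.minAreaRect((P[blk][:,:2]*1000).astype(np.float32)))
wood=sub&(abs(P[...,2]-.03)<.006)&(im[...,0]>130)
print("holder",wood.sum(),cv2.minAreaRect((P[wood][:,:2]*1000).astype(np.float32)),P[wood][:,2].mean())
w=np.zeros_like(sub);w[165:225,180:275]=1
r=w&(P[...,2]>.17)
q=P[r];print("wheel",r.sum(),cv2.minAreaRect((q[:,:2]*1000).astype(np.float32)),q[:,2].max())
b=r&(im[...,0]-im[...,2]>50)
n,l,st,ce=cv2.connectedComponentsWithStats(b.astype(np.uint8))
for i in range(1,n):
    if st[i,4]>3: print(st[i,4],ce[i],P[l==i].mean(0),P[l==i][:,2].max())
g=w&(im[...,1]-im[...,0]>20)&(abs(P[...,2])<.03);print("base",cv2.minAreaRect((P[g][:,:2]*1000).astype(np.float32)))
# table check
print("table",np.median(P[260:300,180:250,2]))
print(calibration("wrist"))
E
```

```text
handle 75 [ 0.49049623 -0.23983323  0.08162116] ((491.3966369628906, -240.81922912597656), (53.12753677368164, 12.930290222167969), 15.903929710388184)
holder 259 ((491.935302734375, -241.9730224609375), (68.32881164550781, 64.71415710449219), 89.13380432128906) 0.02983431726684444
wheel 1084 ((597.5357055664062, 93.94483947753906), (211.69187927246094, 105.52023315429688), 57.88799285888672) 1.2392116086292546
16 [192.25   183.5625] [0.62180088 0.19532105 0.17263925] 0.17897541006552917
19 [199.31578947 184.31578947] [0.60884412 0.16168409 0.2638121 ] 1.2392116086292546
21 [211.71428571 186.28571429] [0.60621903 0.13115402 0.23257834] 0.23762681791845153
19 [226.84210526 189.47368421] [0.59575695 0.0879692  0.24023764] 0.24487785864018421
20 [242.15 193.3 ] [0.58553269 0.04519049 0.22617378] 0.2312535382971864
19 [253.89473684 196.57894737] [0.57792598 0.01118956 0.1969481 ] 0.20215465987073591
base ((598.3229370117188, 95.0409927368164), (195.80679321289062, 117.32426452636719), 76.8333969116211)
table -0.0003480036953439465
{'fx': 274.21599826848296, 'fy': 274.21599826848296, 'cx': 257.3418857528168, 'cy': 190.42518637314672, 'R': array([[-0.45224687,  0.89188981,  0.00230724],
       [ 0.85247514,  0.43149759,  0.29512025],
       [ 0.26221918,  0.13543407, -0.95545733]]), 't': array([ 0.67260445, -0.03908445,  0.39188224])}
```

```bash
J='python3 -m jog'
$J '{"dp":[[0.115,0.24,0.033],[0.115,0.24,0.033],[0.115,0.24,0.033],[0.115,0.24,0.033],[0.115,0.24,0.033]],"turn":[[0,0,0],[0,0,0],[0,0,0],[0,0,0],[0,0,0]]}' 1 5
$J '{"dp":[[0.115,0.24,0.033],[0.115,0.24,0.033],[0.115,0.24,0.033],[0.115,0.24,0.033],[0.115,0.24,0.033]],"turn":[[0,0,0],[0,0,0],[0,0,0],[0,0,0],[0,0,0]]}'
python3 - <<'E'
from h import *
snap("wrist","wk");print(observe()['eef_pos'])
E
$J '{"dp":[[0.085,0.22,0.026],[0.085,0.22,0.026],[0.085,0.22,0.026],[0.085,0.22,0.026],[0.085,0.22,0.026]],"turn":[[0,0,0],[0,0,0],[0,0,0],[0,0,0],[0,0,0]]}'
$J '{"dp":[[0.085,0.22,0.026],[0.085,0.22,0.026],[0.085,0.22,0.026],[0.085,0.22,0.026],[0.085,0.22,0.026]],"turn":[[0,0,0],[0,0,0],[0,0,0],[0,0,0],[0,0,0]]}'
python3 - <<'E'
from h import *
snap("wrist","ww");s=observe();print(s['eef_pos'],s['joint_pos'])
a=cv2.imread("pics/wk.png");b=cv2.imread("pics/ww.png")
cv2.imwrite("pics/w2.png",np.vstack([a,b])[:, :])
cv2.imwrite("pics/w2.png",cv2.resize(np.vstack([a,b]),(800//2*1,600)) if 0 else cv2.resize(b,(800,600)))
z=np.load("pics/wk.npz");P=z['P'];im=z['im'].astype(int)
near=(np.hypot(P[...,0]-.491,P[...,1]+.241)<.06)
blk=near&(im.max(2)<70)&(P[...,2]>.06)&(P[...,2]<.1)
q=P[blk];print("handle",blk.sum(),q.mean(0),np.percentile(q[:,2],90))
t=blk&(P[...,2]>.08);print(t.sum(),cv2.minAreaRect((P[t][:,:2]*1000).astype(np.float32)))
w=near&(abs(P[...,2]-.03)<.004)&(im[...,0]>120);print("holder",cv2.minAreaRect((P[w][:,:2]*1000).astype(np.float32)))
E
```

```text
time: 0.6
eef_pos: [0.394, -0.418, 0.2745]
eef_rot: [-0.235, 0.972, -0.0, 0.001]
force: [0.3, -0.8, 0.6]
finger_gap: 1.002
grip_force: 0.0
time: 1.1
eef_pos: [0.4803, -0.2381, 0.2987]
eef_rot: [-0.235, 0.972, -0.0, 0.001]
force: [-0.2, -0.4, 0.7]
finger_gap: 1.001
grip_force: 0.0
[ 0.47928763 -0.23960389  0.29829443]
time: 1.65
eef_pos: [0.5428, -0.0753, 0.3172]
eef_rot: [-0.234, 0.972, 0.0, -0.0]
force: [-0.1, -0.8, 0.2]
finger_gap: 0.996
grip_force: 0.0
time: 2.15
eef_pos: [0.6067, 0.0895, 0.3358]
eef_rot: [-0.233, 0.972, -0.0, -0.001]
force: [-0.9, -0.6, 0.2]
finger_gap: 0.996
grip_force: 0.0
[0.60597543 0.08810181 0.3358332 ] [ 4.62902969e-01  2.15134124e-01  9.54651785e-03 -9.51966938e-05
 -1.36722497e+00 -1.56322044e+00]
handle 405 [ 0.48868327 -0.24160875  0.08377025] 0.0854851964872973
386 ((490.4645690917969, -240.71070861816406), (54.45270919799805, 13.740798950195312), 16.717212677001953)
holder ((491.3607482910156, -240.1852569580078), (70.31060791015625, 70.39180755615234), 89.75607299804688)
```

View pics/w2.png

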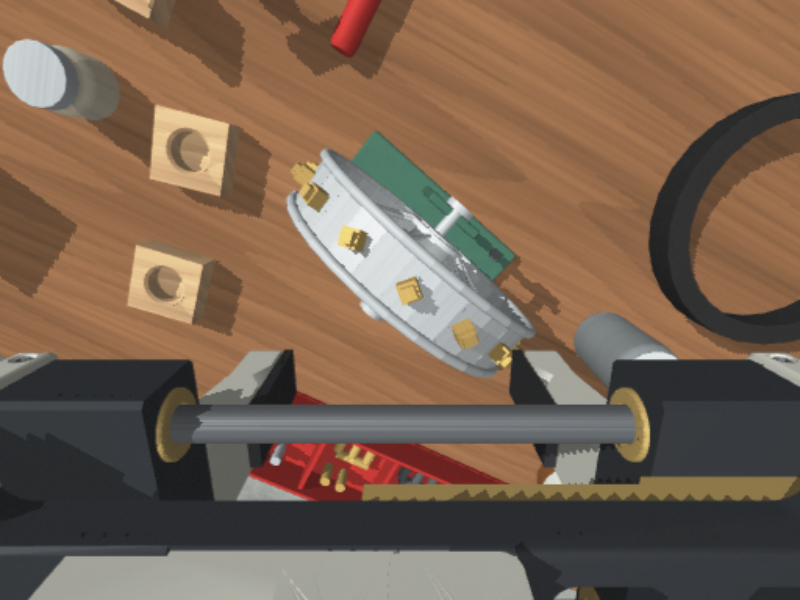

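The wrist view shows the right, top and left nipples at (352,238), (409,290) and (465,333) in the 800×600 image. I'll fit the wheel and look at each head enlarged.

Run:
```python
from h import *
z=np.load("pics/ww.npz");P=z['P'];im=z['im'].astype(int)
br=(im[...,0]-im[...,2]>60)&(P[...,2]>.18)&(np.hypot(P[...,0]-.597,P[...,1]-.09)<.12)
n,l,st,ce=cv2.connectedComponentsWithStats(br.astype(np.uint8))
for i in range(1,n):
    if st[i,4]>20:
        q=P[l==i];print(st[i,4],ce[i].round(1),q.mean(0).round(4),q[:,2].max().round(4))
# rim points: circle fit
W=(P[...,2]>.15)&(np.hypot(P[...,0]-.597,P[...,1]-.09)<.13)&~br&np.isfinite(P[...,2])
q=P[W];e=np.array([np.sin(np.radians(13.5)),np.cos(np.radians(13.5))]);
def lsq(th):pass
(cx,cy),(w,h),a=cv2.minAreaRect((q[:,:2]*1000).astype(np.float32));print("rim rect",cx,cy,w,h,a)
crop=z['im'][130:230,170:330,::-1]
cv2.imwrite("pics/crop1.png",cv2.resize(crop,(800,500),interpolation=cv2.INTER_CUBIC))
```

```text
184 [199.9 125. ] [0.5772 0.0133 0.1977] 0.2017
151 [222.7 151.5] [0.5847 0.0453 0.2281] 0.2323
197 [261.3 185.9] [0.5944 0.0889 0.2405] 0.245
216 [297.5 213.5] [0.6047 0.1325 0.2334] 0.2389
94 [322.4 229. ] [0.6144 0.1713 0.2112] 0.2148
552 [405.6 271.7] [0.5595 0.1196 0.3972] 0.4027
48 [102.2 285.7] [0.6042 0.0368 0.4012] 0.4024
2576 [382.7 312.8] [0.5705 0.1133 0.4074] 0.4109
rim rect 586.0430908203125 95.01524353027344 106.09980010986328 217.21054077148438 0.31714287400245667
```

View pics/crop1.png

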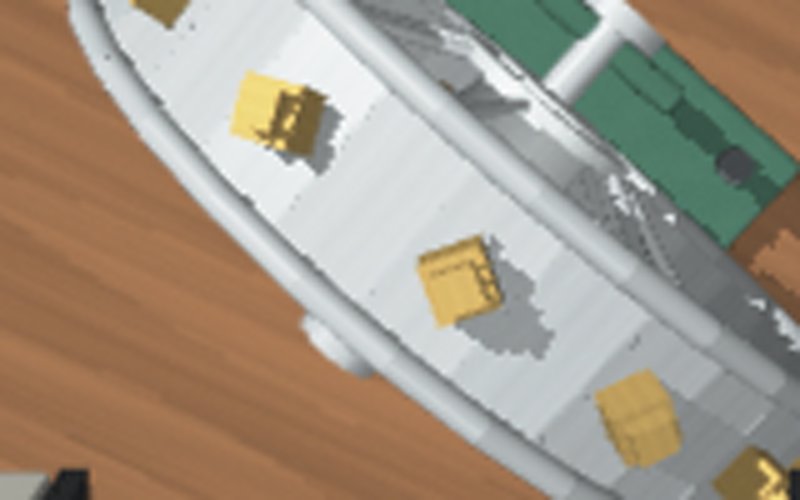

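Run:
```python
from h import *
from scipy.optimize import least_squares
z=np.load("pics/ww.npz");P=z['P'];im=z['im'].astype(int)
# axle yaw from nipples
C=np.array([[.5772,.0133],[.5847,.0453],[.5944,.0889],[.6047,.1325],[.6144,.1713]])
v=np.linalg.svd(C-C.mean(0))[2][0];v*=np.sign(v[1]);yw=np.r_[v,0];xw=np.array([v[1],-v[0],0]);print("yaw",np.degrees(np.arctan2(xw[1],xw[0])))
o=np.array([.597,.096,.125]);D=P-o;a=D@xw;s=D@yw;h=D[...,2]
br=(im[...,0]-im[...,2]>45)
m=(abs(a)<.013)&(h>.05)&(h<.115)&(abs(s)<.1)&~br
# bed circle, R=.104
f=lambda p:np.hypot(s[m]-p[0],h[m]-p[1])-.104
r=least_squares(f,[0,0],loss='soft_l1',f_scale=.001);print("hub ds,dz",r.x,np.median(abs(r.fun)),m.sum())
s0,h0=r.x
# rim axial edges
R=np.hypot(s-s0,h-h0);e=(R>.1)&(R<.112)&(h>.05)&~br&(abs(a)<.03);print("axial pct",np.percentile(a[e],[1,50,99]))
c=None
for name,sg in(("right",-.05),("top",-.007),("left",.038)):
    for lo,hi in((.1165,.1195),(.1125,.1195)):
        k=br&(R>lo)&(R<hi)&(abs(s-sg)<.015)&(abs(a)<.015)
        th=np.degrees(np.arctan2(s[k]-s0,h[k]-h0))
        rect=cv2.minAreaRect((np.c_[a[k],R[k]*np.radians(th-np.median(th))]*1000).astype(np.float32))
        print(name,lo,k.sum(),"axial",a[k].mean()*1000,"theta",th.mean(),np.ptp(th)/2+th.min(),"pos",P[k].mean(0),"rect",np.round(np.r_[rect[0],rect[1],rect[2]],1))
np.savez("pics/wheel.npz",xw=xw,yw=yw,o=o+s0*yw+[0,0,h0])
print(o+s0*yw+[0,0,h0])
```

```text
yaw -13.177219268943633
hub ds,dz [0.00216738 0.00090789] 0.00039179817994433597 3427
axial pct [-0.02376848 -0.00174958  0.02294648]
right 0.1165 79 axial -0.15152698406190923 theta -28.293076927657157 -28.458714213301146 pos [0.58463168 0.04383763 0.22952375] rect [-0.1 -0.2  8.   8.3 27.8]
right 0.1125 170 axial -0.48651991298174735 theta -27.82527452565198 -28.611886838501533 pos [0.58471224 0.04565121 0.22817018] rect [-0.1 -1.5 12.  13.  28.1]
top 0.1165 83 axial -0.06062458805958596 theta -4.440455010034684 -4.4814552304055795 pos [0.59535595 0.08924393 0.24334778] rect [-0.  -0.2  7.9  8.2 58.7]
top 0.1125 177 axial -0.5402131224954443 theta -4.600448285752038 -4.5514119934943675 pos [0.59485351 0.08920172 0.24123457] rect [-0.1  0.3 11.9 12.  60.5]
left 0.1165 65 axial -0.256709434129427 theta 19.235549590659616 19.259650423823803 pos [0.60608192 0.13591641 0.23700763] rect [ 0.3  0.4  8.6  7.9 53.5]
left 0.1125 143 axial -0.3104758526465343 theta 18.65089520323376 19.200669236678486 pos [0.60561884 0.13417439 0.23536916] rect [ 0.1  1.8 12.6 11.8 60.6]
[0.59749408 0.09811032 0.12590789]
```

```bash
J='python3 -m jog'
$J '{"dp":[[-0.077,-0.22,-0.124],[-0.077,-0.22,-0.124],[-0.077,-0.22,-0.124],[-0.077,-0.22,-0.124],[-0.077,-0.22,-0.124]],"turn":[[0,0,-0.057],[0,0,-0.057],[0,0,-0.057],[0,0,-0.057],[0,0,-0.057]]}' 0.5 10
$J '{"dp":[[-0.077,-0.22,-0.124],[-0.077,-0.22,-0.124],[-0.077,-0.22,-0.124],[-0.077,-0.22,-0.124],[-0.077,-0.22,-0.124]],"turn":[[0,0,0],[0,0,0],[0,0,0],[0,0,0],[0,0,0]]}'
python3 - <<'E'
from h import *
from scipy.spatial.transform import Rotation as R
s=observe();Y=R.from_quat(s['eef_rot']).as_matrix()
print(s['eef_pos'],s['joint_pos'].round(3),"y-yaw",np.degrees(np.arctan2(Y[1,1],Y[0,1])))
print("need dp",(np.array([.4905,-.2405,.073])-s['eef_pos'])/.75)
E
```

```text
time: 2.7
eef_pos: [0.5431, -0.0824, 0.2409]
eef_rot: [-0.142, 0.99, 0.0, -0.003]
force: [-0.2, -0.1, 0.8]
finger_gap: 0.608
grip_force: 0.0
time: 3.2
eef_pos: [0.4851, -0.2461, 0.1479]
eef_rot: [-0.142, 0.99, 0.001, -0.003]
force: [0.6, -0.0, -0.3]
finger_gap: 0.496
grip_force: 0.0
[ 0.48509599 -0.24610019  0.14786826] [-1.090e-01  2.370e-01 -4.100e-01 -1.000e-03 -9.300e-01 -1.177e+00] y-yaw 106.29264097908771
need dp [ 0.00720535  0.00746693 -0.09982435]
```

```bash
J='python3 -m jog'
$J '{"dp":[[0.007,0.0075,0],[0.007,0.0075,-0.05],[0.007,0.0075,-0.1],[0.007,0.0075,-0.1],[0.007,0.0075,-0.1]],"turn":[[0,0,0],[0,0,0],[0,0,0],[0,0,0],[0,0,0]]}'
$J '{"dp":[[0,0,0],[0,0,0],[0,0,0],[0,0,0],[0,0,0]],"turn":[[0,0,0],[0,0,0],[0,0,0],[0,0,0],[0,0,0]]}' 0 40
$J '{"dp":[[0,0,0.04],[0,0,0.08],[0,0,0.16],[0,0,0.2],[0,0,0.2]],"turn":[[0,0,0],[0,0,0],[0,0,0],[0,0,0],[0,0,0]]}'
python3 - <<'E'
from h import *
s=observe();print(s['eef_pos'],s['joint_pos'].round(3),s['force'],s['finger_gap'])
snap("scene","s1");
c,im,d,P=snap("wrist","wg");cv2.imwrite("pics/wg2.png",np.hstack([cv2.imread("pics/s1.png")[100:300,80:340],cv2.resize(im[100:,150:380,::-1],(400,500))[:200]*0+0])if 0 else cv2.resize(im[:,:,::-1],(512,384)))
E
```

```text
time: 3.7
eef_pos: [0.4959, -0.236, 0.0769]
eef_rot: [-0.145, 0.989, -0.0, -0.0]
force: [0.7, -0.2, 1.3]
finger_gap: 0.501
grip_force: 0.0
time: 4.2
eef_pos: [0.4957, -0.2363, 0.0768]
eef_rot: [-0.145, 0.989, -0.0, 0.001]
force: [0.1, 0.8, 4.8]
finger_gap: 0.156
grip_force: 40.0
time: 4.7
eef_pos: [0.4981, -0.2371, 0.2323]
eef_rot: [-0.145, 0.989, -0.002, 0.005]
force: [0.7, 0.2, -1.8]
finger_gap: 0.157
grip_force: 40.0
[ 0.49805668 -0.23712109  0.23226463] [-0.088  0.162 -0.295  0.002 -1.104 -1.192] [ 0.66872907  0.15846015 -1.78502316] 0.1571899335155604
```

View pics/wg2.png

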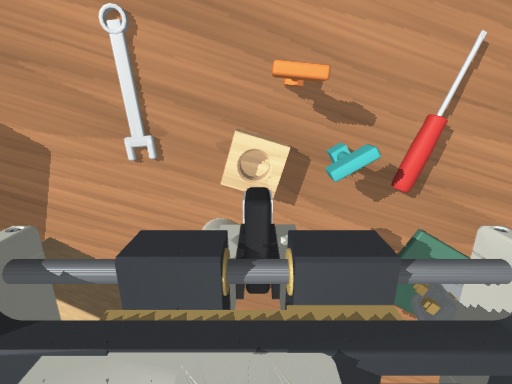

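The key is held, with the empty holder at (255,163) and the decoys untouched. I'll write a small planner for target poses and carry the key above the top nipple.

```bash
J='python3 -m jog'
cat >> h.py <<'E'
from scipy.spatial.transform import Rotation as Rot
W=dict(np.load("pics/wheel.npz"))
def target(th,psi,r,off=(.0062,0,.0068),ax=0,tan=0):
    "th deg round rim, psi heading of tool y in (xw,t) deg, r of key_grip"
    t_=np.radians(th);n=np.sin(t_)*W['yw']+np.cos(t_)*np.array([0,0,1]);t=np.cross(n,W['xw'])
    y=np.cos(np.radians(psi))*W['xw']+np.sin(np.radians(psi))*t
    M=np.c_[np.cross(y,-n),y,-n]
    return W['o']+r*n+ax*W['xw']+tan*t-M@np.array(off),M
def need(p,M,cmd=None):
    s=observe();A=Rot.from_quat(s['eef_rot']);c=s['eef_pos'] if cmd is None else np.array(cmd)
    print("pos",s['eef_pos'].round(4),"F",s['force'].round(1),"T",s['torque'].round(3),"q1,q6",s['joint_pos'][[0,5]].round(2))
    print("target",p.round(4),"dp",((p-c)/.75).round(4),"turn",((Rot.from_matrix(M)*A.inv()).as_rotvec()/np.pi).round(4))
E
$J '{"dp":[[0.02,0.05,0.14],[0.02,0.05,0.14],[0.02,0.05,0.14],[0.02,0.05,0.14],[0.02,0.05,0.14]],"turn":[[0,0,0.0444],[0,0,0.0888],[0,0,0.1333],[0,0,0.1777],[0,0,0.2222]]}'
$J '{"dp":[[0.055,0.2,0.0207],[0.055,0.2,0.0207],[0.055,0.2,0.0207],[0.055,0.2,0.0207],[0.055,0.2,0.0207]],"turn":[[0,0,0.0444],[0,0,0.0888],[0,0,0.1333],[0,0,0.1777],[0,0,0.2222]]}'
$J '{"dp":[[0.05,0.18,0],[0.05,0.18,0],[0.05,0.18,0],[0.05,0.18,0],[0.05,0.18,0]],"turn":[[0,0,0.0444],[0,0,0.0888],[0,0,0.1333],[0,0,0.1777],[0,0,0.2222]]}'
$J '{"dp":[[0,0,0],[0,0,0]],"turn":[[0,0,0],[0,0,0]]}'
python3 -c "
from h import *
need(*target(-4.5,239.6,.215),cmd=[.5892,.0861,.347])"
```

```text
time: 5.3
eef_pos: [0.5099, -0.1982, 0.3296]
eef_rot: [-0.477, 0.879, 0.001, -0.001]
force: [0.1, 0.9, -1.2]
finger_gap: 0.16
grip_force: 40.0
time: 5.8
eef_pos: [0.5515, -0.0466, 0.3443]
eef_rot: [0.75, -0.662, -0.001, 0.001]
force: [0.4, 0.2, -1.8]
finger_gap: 0.157
grip_force: 40.0
time: 6.3
eef_pos: [0.5886, 0.0878, 0.3435]
eef_rot: [0.931, -0.366, -0.002, 0.002]
force: [-0.7, -0.8, -0.7]
finger_gap: 0.156
grip_force: 40.0
time: 6.5
eef_pos: [0.5887, 0.0861, 0.3451]
eef_rot: [0.928, -0.371, -0.001, 0.001]
force: [0.2, -0.5, -1.2]
finger_gap: 0.159
grip_force: 40.0
pos [0.5887 0.0861 0.3451] F [ 0.2 -0.5 -1.2] T [-0.037  0.139  0.012] q1,q6 [0.47 0.34]
target [0.589  0.0854 0.3473] dp [-0.0002 -0.0009  0.0004] turn [ 0.0246 -0.0065  0.0001]
```

```bash
J='python3 -m jog'
$J '{"dp":[[0,0,0],[0,0,0],[0,0,0]],"turn":[[0.0245,-0.006,0],[0.0245,-0.006,0],[0.0245,-0.006,0]]}'
python3 - <<'E'
from h import *
need(*target(-4.5,239.6,.215),cmd=[.5892,.0861,.347])
c,im,d,P=snap("scene","s2")
D=P-W['o'];a=D@W['xw'];s=D@W['yw'];h=D[...,2]
t=np.radians(-4.5);r=h*np.cos(t)+s*np.sin(t);tg=s*np.cos(t)-h*np.sin(t)
# socket / shaft points (r from .155 to .2) near axis
k=(r>.157)&(r<.185)&(abs(tg)<.02)&(abs(a)<.02)
for lo in np.arange(.15,.2,.008):
    m=(r>lo)&(r<lo+.008)&(abs(tg)<.022)&(abs(a)<.022)
    if m.sum()>4: print(lo.round(3),m.sum(),"a",a[m].min().round(4),a[m].max().round(4),"tg",tg[m].min().round(4),tg[m].max().round(4),im[m].mean(0).round())
i=im[120:260,220:360,::-1];cv2.imwrite("pics/s2c.png",cv2.resize(i,(560,560),interpolation=cv2.INTER_CUBIC))
b=(im[...,0].astype(int)-im[...,2]>45)
for lo,hi in((.1165,.121),(.109,.121)):
    m=b&(r>lo)&(r<hi)&(abs(tg)<.012)&(abs(a)<.012);print("nip",m.sum(),a[m].min(),a[m].max(),tg[m].min(),tg[m].max())
E
```

```text
time: 6.8
eef_pos: [0.5889, 0.0853, 0.3466]
eef_rot: [0.928, -0.371, -0.005, -0.039]
force: [0.5, 0.5, -0.7]
finger_gap: 0.157
grip_force: 40.0
pos [0.5889 0.0853 0.3466] F [ 0.5  0.5 -0.7] T [-0.386  0.239  0.003] q1,q6 [0.43 0.39]
target [0.589  0.0854 0.3473] dp [-0.0002 -0.0009  0.0004] turn [ 0.0002  0.0003 -0.    ]
0.15 16 a 0.0015 0.0157 tg -0.0143 0.0091 [173. 165. 158.]
0.158 20 a 0.001 0.0152 tg -0.0144 0.0096 [165. 168. 169.]
0.166 21 a 0.0008 0.0152 tg -0.0139 0.0106 [174. 178. 179.]
0.174 31 a -0.0055 0.0154 tg -0.0137 0.0125 [187. 189. 189.]
0.182 7 a 0.0029 0.0075 tg -0.0023 0.0045 [135. 137. 137.]
0.19 5 a 0.0034 0.0082 tg 0.0003 0.007 [119. 109.  99.]
0.198 19 a -0.011 0.022 tg -0.0218 0.02 [142. 130. 115.]
nip 3 0.0009092095752210048 0.005883035741513799 -0.005045806352587043 -0.0023291943819464724
nip 16 -0.0011110794084851173 0.010784704938859515 -0.009393224759064825 0.0028089311402171085
```

View pics/s2c.png

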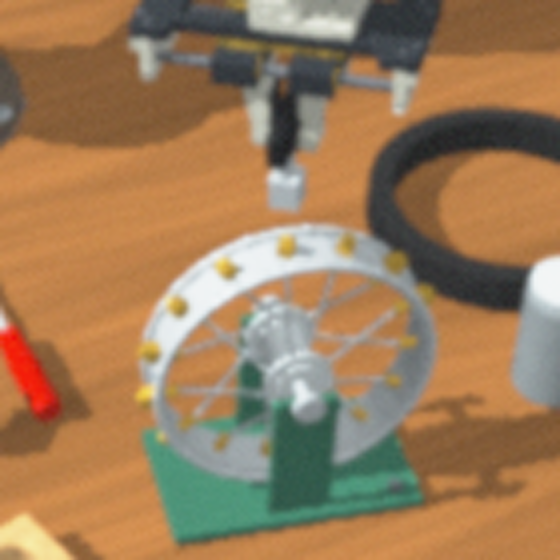

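The scene crop shows the socket at (286,190) right above the top nipple at (287,246), coaxial within the resolution. I'll lower it gently while watching the force.

```bash
J='python3 -m jog'
$J '{"dp":[[0.0003,0.001,-0.013],[0.0005,0.0015,-0.026],[0.0007,0.002,-0.04],[0.0007,0.002,-0.04],[0.0007,0.002,-0.04]],"turn":[[0,0,0],[0,0,0],[0,0,0],[0,0,0],[0,0,0]]}' | sed -n 2,4p
$J '{"dp":[[0.0001,0.0003,-0.0035],[0.0002,0.0006,-0.007],[0.0002,0.0008,-0.0106],[0.0002,0.0008,-0.0106],[0.0002,0.0008,-0.0106]],"turn":[[0,0,0],[0,0,0],[0,0,0],[0,0,0],[0,0,0]]}' |sed -n 2,4p
python3 - <<'E'
from h import *
need(*target(-4.5,239.6,.177))
E
```

```text
eef_pos: [0.5895, 0.0878, 0.316]
eef_rot: [0.929, -0.369, -0.006, -0.039]
force: [0.5, -0.2, -1.2]
eef_pos: [0.5897, 0.0883, 0.3087]
eef_rot: [0.929, -0.369, -0.005, -0.039]
force: [-0.5, -0.7, -0.1]
pos [0.5897 0.0883 0.3087] F [-0.5 -0.7 -0.1] T [-0.376  0.187  0.009] q1,q6 [0.44 0.39]
target [0.5897 0.0883 0.3094] dp [-0.     -0.      0.0009] turn [-0.0001  0.0004 -0.0012]
```

```bash
J='python3 -m jog'
$J '{"dp":[[0.0001,0.0002,-0.0025],[0.0001,0.0004,-0.005],[0.0001,0.0004,-0.006],[0.0001,0.0004,-0.006],[0.0001,0.0004,-0.006]],"turn":[[0,0,0],[0,0,0],[0,0,0],[0,0,0],[0,0,0]]}' | sed -n 2,4p
python3 - <<'E'
from h import *
need(*target(-4.5,239.6,.1665))
E
```

```text
eef_pos: [0.5896, 0.0886, 0.3038]
eef_rot: [0.929, -0.369, -0.006, -0.039]
force: [-1.1, -0.7, -0.8]
pos [0.5896 0.0886 0.3038] F [-1.1 -0.7 -0.8] T [-0.759  0.592  0.035] q1,q6 [0.44 0.4 ]
target [0.5899 0.0891 0.2989] dp [ 0.0004  0.0008 -0.0065] turn [-0.0001  0.0002 -0.0012]
```

```bash
J='python3 -m jog'
$J '{"dp":[[0.0001,0.0002,-0.002],[0.0001,0.0004,-0.004],[0.0001,0.0004,-0.005],[0.0001,0.0004,-0.005],[0.0001,0.0004,-0.005]],"turn":[[0,0,0],[0,0,0],[0,0,0],[0,0,0],[0,0,0]]}' | sed -n 2,4p
python3 - <<'E'
from h import *
need(*target(-4.5,239.6,.1675))
E
```

```text
eef_pos: [0.5897, 0.0889, 0.3001]
eef_rot: [0.929, -0.369, -0.006, -0.039]
force: [-1.4, -3.1, -1.9]
pos [0.5897 0.0889 0.3001] F [-1.4 -3.1 -1.9] T [-1.249  0.724 -0.045] q1,q6 [0.44 0.4 ]
target [0.5899 0.0891 0.2999] dp [ 0.0002  0.0003 -0.0002] turn [-0.0001  0.0002 -0.0012]
```

Run:
```python
from h import *
p0,M0=target(-4.5,239.6,.1675)
for a in (10,20,30,36,72,107):
    p,M=target(-4.5,239.6-a,.1675)
    print(a,((p-p0)/.75).round(4),(Rot.from_matrix(M@M0.T).as_rotvec()/np.pi).round(4))
for a in (36,72):
    p1,M1=target(-4.5,239.6-a,.1675)
    for b in (18,36):
        p,M=target(-4.5,239.6-a-b,.1675);print(a,b,((p-p1)/.75).round(4),(Rot.from_matrix(M@M1.T).as_rotvec()/np.pi).round(4))
```

```text
10 [0.0011 0.0009 0.0001] [ 0.001   0.0042 -0.0554]
20 [0.0023 0.0017 0.0002] [ 0.002   0.0085 -0.1108]
30 [0.0036 0.0022 0.0002] [ 0.003   0.0127 -0.1662]
36 [0.0045 0.0024 0.0003] [ 0.0036  0.0153 -0.1994]
72 [0.0096 0.0017 0.0003] [ 0.0072  0.0306 -0.3988]
107 [ 0.0132 -0.0016  0.0001] [ 0.0106  0.0454 -0.5926]
36 18 [0.0026 0.0001 0.0001] [ 0.0018  0.0076 -0.0997]
36 36 [ 0.0051 -0.0007  0.    ] [ 0.0036  0.0153 -0.1994]
72 18 [ 0.0021 -0.0015 -0.0001] [ 0.0018  0.0076 -0.0997]
72 36 [ 0.0037 -0.0035 -0.0002] [ 0.0036  0.0153 -0.1994]
```

```bash
J='python3 -m jog'
cat > t.py <<'E'
from h import *
import sys
th=np.radians(float(sys.argv[1]));s=observe();n=np.sin(th)*W['yw']+np.array([0,0,np.cos(th)])
p=s['eef_pos'];M=Rot.from_quat(s['eef_rot']).as_matrix();k=p+M@[.0062,0,.0068]
y=M[:,1];print("T",(s['torque']@n).round(3),"F",s['force'].round(1),"psi",np.degrees(np.arctan2(y@np.cross(n,W['xw']),y@W['xw'])).round(1)%360,"axis ax,r",((k-W['o'])@W['xw']).round(4),((k-W['o'])@n).round(4),"tan",((k-W['o'])@np.cross(n,W['xw'])).round(4),"q6",s['joint_pos'][5].round(2))
E
python3 t.py -4.5
$J '{"dp":[[0.0006,0.0005,0],[0.0013,0.001,0.0001],[0.0013,0.001,0.0001]],"turn":[[0.0006,0.0025,-0.0332],[0.0012,0.005,-0.0665],[0.0012,0.005,-0.0665]]}' >/dev/null; python3 t.py -4.5
$J '{"dp":[[0.0008,0.0004,0],[0.0016,0.0007,0.0001],[0.0016,0.0007,0.0001]],"turn":[[0.0006,0.0025,-0.0332],[0.0012,0.005,-0.0665],[0.0012,0.005,-0.0665]]}'>/dev/null; python3 t.py -4.5
$J '{"dp":[[0.0008,0.0003,0],[0.0016,0.0006,0.0001],[0.0016,0.0006,0.0001]],"turn":[[0.0006,0.0025,-0.0332],[0.0012,0.005,-0.0665],[0.0012,0.005,-0.0665]]}'>/dev/null; python3 t.py -4.5
```

```text
T -0.078 F [-1.4 -3.1 -1.9] psi 239.8 axis ax,r -0.0001 0.1677 tan -0.0002 q6 0.4
T -0.014 F [-2.9 -3.6 -2.2] psi 227.7 axis ax,r -0.0002 0.1678 tan -0.0008 q6 0.18
T 0.016 F [-1.7 -5.2 -2. ] psi 215.8 axis ax,r -0.0001 0.1678 tan -0.0012 q6 -0.03
T -0.028 F [-2.5 -5.3 -1.9] psi 203.8 axis ax,r -0.0001 0.1678 tan -0.0011 q6 -0.23
```

```bash
J='python3 -m jog'
$J '{"dp":[[0.001,-0.0013,0],[0.002,-0.0013,0],[0.003,-0.0015,0],[0.004,-0.0017,0],[0.0051,-0.002,0]],"turn":[[0.0007,0.003,-0.04],[0.0014,0.006,-0.08],[0.0021,0.009,-0.12],[0.0029,0.012,-0.16],[0.0036,0.0153,-0.1994]]}'>/dev/null; python3 t.py -4.5
$J '{"dp":[[0.0009,-0.0006,0],[0.0017,-0.0012,0],[0.0025,-0.002,0],[0.0032,-0.0027,0],[0.0036,-0.0034,-0.0002]],"turn":[[0.0007,0.003,-0.04],[0.0014,0.006,-0.08],[0.0021,0.009,-0.12],[0.0029,0.012,-0.16],[0.0034,0.0148,-0.1938]]}'>/dev/null; python3 t.py -4.5
$J '{"dp":[[0,0,0],[0,0,0]],"turn":[[0,0,0],[0,0,0]]}'>/dev/null; python3 t.py -4.5
```

```text
T 0.053 F [-2.1 -3.3 -2.4] psi 167.7 axis ax,r 0.0001 0.1678 tan -0.0014 q6 -0.86
T 0.119 F [-0.9 -2.7 -2.7] psi 132.7 axis ax,r 0.0002 0.1679 tan -0.0014 q6 -1.46
T 0.081 F [-1.4 -4.2 -3.5] psi 133.1 axis ax,r 0.0002 0.1679 tan -0.0014 q6 -1.46
```

```bash
J='python3 -m jog'
$J '{"dp":[[-0.0009,0.001,0],[-0.0018,0.0019,0],[-0.0018,0.0019,0],[-0.0018,0.0019,0]],"turn":[[-0.0008,-0.0036,0.047],[-0.0017,-0.0073,0.0942],[-0.0017,-0.0073,0.0942],[-0.0017,-0.0073,0.0942]]}'>/dev/null; python3 t.py -4.5
$J '{"dp":[[-0.0002,-0.001,0.013],[-0.0005,-0.002,0.027],[-0.0011,-0.0048,0.0631],[-0.0011,-0.0048,0.0631],[-0.0011,-0.0048,0.0631]],"turn":[[0,0,0],[0,0,0],[0,0,0],[0,0,0],[0,0,0]]}'>/dev/null; python3 t.py -4.5
$J '{"dp":[[0.037,0.039,0],[0.037,0.039,0],[0.037,0.039,0],[0.037,0.039,0]],"turn":[[0,0,0],[0,0,0],[0,0,0],[0,0,0]]}'>/dev/null
cat > look.py <<'E'
from h import *
import sys
c,im,d,P=snap("wrist",sys.argv[1]);im=im.astype(int)
D=P-W['o'];a=D@W['xw'];s=D@W['yw'];h=D[...,2];R=np.hypot(s,h);th=np.degrees(np.arctan2(s,h))
br=(im[...,0]-im[...,2]>45)
for name,t0 in(("right",-28.4),("top",-4.5),("left",19.3)):
    for lo in(.116,.1125):
        k=br&(R>lo)&(R<.1205)&(abs(th-t0)<6)&(abs(a)<.013)
        if k.sum()<15: print(name,k.sum());continue
        re=cv2.minAreaRect((np.c_[a[k],R[k]*np.radians(th[k]-t0)]*1000).astype(np.float32))
        print(name,lo,k.sum(),"rect",np.round(np.r_[re[0],re[1],re[2]],1),"Rmed",np.median(R[k]).round(4))
E
python3 look.py l1
```

```text
T 0.007 F [-1.3 -0.8 -2. ] psi 149.7 axis ax,r 0.0002 0.168 tan -0.0008 q6 -1.17
T 0.007 F [-0.1 -0.5 -1. ] psi 149.8 axis ax,r 0.0006 0.2171 tan -0.0007 q6 -1.17
right 0.116 93 rect [-0.  -0.1  8.1  9.  25.6] Rmed 0.1178
right 0.1125 187 rect [-0.1  0.4 11.8 12.5 27.3] Rmed 0.1159
top 0.116 87 rect [-0.1  0.2  8.1  7.8 67.5] Rmed 0.1178
top 0.1125 182 rect [-0.1  0.1 11.8 11.8 69.4] Rmed 0.1148
left 0.116 64 rect [ 0.1  0.3  8.5  8.2 57.7] Rmed 0.1178
left 0.1125 136 rect [-0.6 -0.2 11.4 12.2 65.9] Rmed 0.1156
```

View pics/l1.png

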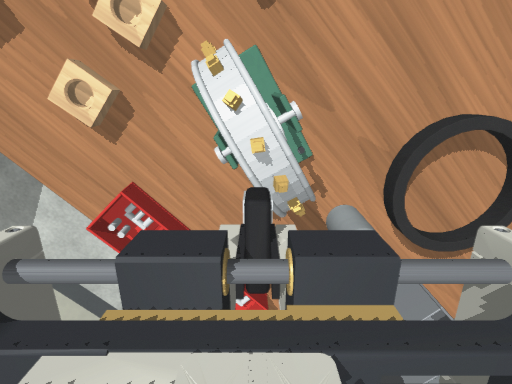

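The wrist view shows right (232,99), top (258,145) and left (281,184) clear. The top nipple's heading moved from 59.6° to about 68.5° modulo 90°, so it turned about 81° and the play was about 26°. It needs about 9° more, so I'll reseat.

```bash
J='python3 -m jog'
$J '{"dp":[[-0.037,-0.039,0],[-0.037,-0.039,0],[-0.037,-0.039,0],[-0.037,-0.039,0]],"turn":[[0,0,0],[0,0,0],[0,0,0],[0,0,0]]}'>/dev/null
python3 - <<'E'
from h import *
kw=dict(ax=.0002,tan=-.0008)
need(*target(-4.5,158.5,.185,**kw))
p0,M0=target(-4.5,158.5,.185,**kw)
for psi,r in((158.5,.1675),(141,.1675),(123.6,.1675),(149.6,.1675),(149.6,.215)):
    p,M=target(-4.5,psi,r,**kw);print(psi,((p-p0)/.75).round(4),(Rot.from_matrix(M@M0.T).as_rotvec()/np.pi).round(4));p0,M0=p,M
E
```

```text
pos [0.5977 0.0844 0.3483] F [ 0.2  0.1 -1.3] T [-0.198  0.093  0.02 ] q1,q6 [ 0.43 -1.17]
target [0.5976 0.0877 0.3175] dp [-0.0001  0.0045 -0.041 ] turn [-0.0005 -0.003   0.0482]
158.5 [ 0.0004  0.0018 -0.0233] [0. 0. 0.]
141 [ 0.0018 -0.0017 -0.0001] [ 0.0017  0.0074 -0.0969]
123.6 [ 0.0012 -0.0022 -0.0001] [ 0.0017  0.0074 -0.0964]
149.6 [-0.0021  0.0031  0.0002] [-0.0026 -0.011   0.144 ]
149.6 [-0.0011 -0.0048  0.0631] [0. 0. 0.]
```

```bash
J='python3 -m jog'
$J '{"dp":[[0,0.0045,-0.014],[0,0.0045,-0.028],[0,0.0045,-0.041],[0,0.0045,-0.041]],"turn":[[-0.0005,-0.003,0.0482],[-0.0005,-0.003,0.0482],[-0.0005,-0.003,0.0482],[-0.0005,-0.003,0.0482]]}'>/dev/null; python3 t.py -4.5
$J '{"dp":[[0.0001,0.0006,-0.008],[0.0002,0.001,-0.014],[0.0003,0.0014,-0.019],[0.0004,0.0018,-0.0233],[0.0004,0.0018,-0.0233]],"turn":[[0,0,0],[0,0,0],[0,0,0],[0,0,0],[0,0,0]]}'>/dev/null; python3 t.py -4.5
$J '{"dp":[[0.0008,-0.0008,0],[0.0015,-0.0016,0],[0.0021,-0.0025,-0.0001],[0.0026,-0.0033,-0.0002],[0.003,-0.0039,-0.0002]],"turn":[[0.0007,0.003,-0.04],[0.0014,0.006,-0.08],[0.0021,0.009,-0.12],[0.0029,0.0125,-0.165],[0.0034,0.0148,-0.1933]]}'>/dev/null
$J '{"dp":[[0,0,0],[0,0,0]],"turn":[[0,0,0],[0,0,0]]}'>/dev/null; python3 t.py -4.5
$J '{"dp":[[-0.0008,0.001,0],[-0.0015,0.002,0],[-0.002,0.003,0.0001],[-0.0021,0.0031,0.0002]],"turn":[[-0.0007,-0.003,0.04],[-0.0014,-0.006,0.08],[-0.0022,-0.009,0.12],[-0.0026,-0.011,0.144]]}'>/dev/null; python3 t.py -4.5
$J '{"dp":[[-0.0002,-0.001,0.013],[-0.0005,-0.002,0.027],[-0.0011,-0.0048,0.0631],[-0.0011,-0.0048,0.0631],[-0.0011,-0.0048,0.0631]],"turn":[[0,0,0],[0,0,0],[0,0,0],[0,0,0],[0,0,0]]}'>/dev/null
$J '{"dp":[[0.037,0.039,0],[0.037,0.039,0],[0.037,0.039,0],[0.037,0.039,0]],"turn":[[0,0,0],[0,0,0],[0,0,0],[0,0,0]]}'|head -1
python3 look.py l2; python3 look.py l3|grep top
```

```text
T -0.012 F [ 0.5  0.9 -1.2] psi 158.3 axis ax,r -0.0005 0.1823 tan -0.0011 q6 -1.02
T -0.018 F [ 0.9 -0.2 -0.7] psi 158.5 axis ax,r -0.0 0.1665 tan -0.0008 q6 -1.02
T 0.042 F [-0.  -4.  -0.8] psi 123.8 axis ax,r 0.0002 0.1673 tan -0.0014 q6 -1.62
T 0.022 F [-1.7 -0.6 -1.3] psi 150.0 axis ax,r 0.0 0.1671 tan -0.0002 q6 -1.17
time: 15.6
right 0.116 93 rect [-0.1  0.1  7.9  8.7 26.9] Rmed 0.1176
right 0.1125 187 rect [-0.   0.3 11.9 12.1 26.7] Rmed 0.1159
top 0.116 91 rect [-0.1 -0.1  7.9  7.8 59.4] Rmed 0.1176
top 0.1125 186 rect [ 0.   0.1 12.3 11.5 59.2] Rmed 0.1154
left 0.116 65 rect [ 0.2  0.4  8.8  7.9 64. ] Rmed 0.1177
left 0.1125 140 rect [ 0.2 -0.  12.  12.2 65.6] Rmed 0.1154
top 0.116 86 rect [ 0.1 -0.1  7.8  7.8 59.7] Rmed 0.1176
top 0.1125 184 rect [ 0.1  0.  12.1 11.6 58.7] Rmed 0.1153
```

The top nipple now reads 59.4°, which is a quarter turn. Next is the right one, heading 27°.

```bash
J='python3 -m jog'
$J '{"dp":[[-0.037,-0.039,0],[-0.037,-0.039,0],[-0.037,-0.05,0],[-0.037,-0.06,0],[-0.037,-0.07,0.01]],"turn":[[-0.0008,-0.0034,0.0444],[-0.0016,-0.0068,0.0888],[-0.0024,-0.01,0.133],[-0.003,-0.0136,0.1777],[-0.004,-0.017,0.2216]]}'>/dev/null
$J '{"dp":[[0,0,0],[0,0,0],[0,0,0],[0,0,0],[0,0,0]],"turn":[[-0.0008,-0.0034,0.0444],[-0.0016,-0.0068,0.0888],[-0.0024,-0.01,0.133],[-0.003,-0.0136,0.1777],[-0.004,-0.017,0.2216]]}'>/dev/null
$J '{"dp":[[0,0,0],[0,0,0],[0,0,0],[0,0,0],[0,0,0]],"turn":[[-0.0008,-0.0034,0.0444],[-0.0016,-0.0068,0.0888],[-0.0024,-0.01,0.133],[-0.003,-0.0136,0.1777],[-0.004,-0.017,0.2216]]}'>/dev/null
$J '{"dp":[[0,0,0],[0,0,0],[0,0,0],[0,0,0],[0,0,0]],"turn":[[-0.0008,-0.0034,0.0444],[-0.0011,-0.005,0.0664],[-0.0025,-0.011,0.148],[-0.0025,-0.011,0.148],[-0.0025,-0.011,0.148]]}'>/dev/null
python3 t.py -4.5; python3 -c "
from h import *
need(*target(-28.4,297,.22,ax=.0002,tan=-.0004))"
```

```text
T 0.05 F [ 0.6  0.8 -1.5] psi 296.4 axis ax,r 0.0139 0.2242 tan -0.015 q6 1.43
pos [0.5974 0.0614 0.3548] F [ 0.6  0.8 -1.5] T [-0.461  0.234  0.06 ] q1,q6 [0.39 1.43]
target [ 0.5671 -0.0085  0.3239] dp [-0.0405 -0.0931 -0.0412] turn [ 0.1288 -0.0309  0.0031]
```

```bash
J='python3 -m jog'
$J '{"dp":[[-0.01,-0.023,-0.004],[-0.02,-0.046,-0.012],[-0.03,-0.07,-0.025],[-0.0405,-0.0931,-0.0412],[-0.0405,-0.0931,-0.0412]],"turn":[[0.032,-0.0077,0.0008],[0.064,-0.0154,0.0016],[0.096,-0.023,0.0024],[0.1288,-0.0309,0.0031],[0.1288,-0.0309,0.0031]]}'>/dev/null
$J '{"dp":[[0,0,0],[0,0,0]],"turn":[[0,0,0],[0,0,0]]}'|head -2
python3 t.py -28.4
python3 - <<'E'
from h import *
kw=dict(ax=.0002,tan=-.0004)
need(*target(-28.4,297,.185,**kw))
p0,M0=target(-28.4,297,.185,**kw)
for psi,r in((297,.1755),(297,.1675),(256,.1675),(215,.1675),(174,.1675),(133,.1675),(91,.1675),(117,.1675),(117,.215)):
    p,M=target(-28.4,psi,r,**kw);print(psi,r,((p-p0)/.75).round(4),(Rot.from_matrix(M@M0.T).as_rotvec()/np.pi).round(4));p0,M0=p,M
E
```

```text
time: 18.4
eef_pos: [0.5676, -0.008, 0.324]
T -0.034 F [-0.1  0.8 -1.3] psi 296.9 axis ax,r 0.0006 0.2199 tan 0.0001 q6 1.91
pos [ 0.5676 -0.008   0.324 ] F [-0.1  0.8 -1.3] T [-1.914  0.523  0.   ] q1,q6 [-0.01  1.91]
target [0.5709 0.0077 0.2931] dp [ 0.0044  0.021  -0.0412] turn [ 0.0003 -0.0004  0.0007]
297 0.1755 [ 0.0014  0.0059 -0.0111] [0. 0. 0.]
297 0.1675 [ 0.0012  0.0049 -0.0094] [0. 0. 0.]
256 0.1675 [0.0005 0.0051 0.0027] [ 0.0247  0.1055 -0.2004]
215 0.1675 [0.0042 0.0033 0.0023] [ 0.0247  0.1055 -0.2004]
174 0.1675 [ 0.0057 -0.      0.0007] [ 0.0247  0.1055 -0.2004]
133 0.1675 [ 0.0045 -0.0034 -0.0012] [ 0.0247  0.1055 -0.2004]
91 0.1675 [ 0.0011 -0.0052 -0.0026] [ 0.0253  0.1081 -0.2053]
117 0.1675 [-0.0002  0.0033  0.0017] [-0.0157 -0.0669  0.1271]
117 0.215 [-0.0069 -0.0293  0.0557] [0. 0. 0.]
```

```bash
J='python3 -m jog'
$J '{"dp":[[0.0015,0.007,-0.0137],[0.003,0.014,-0.0275],[0.0044,0.021,-0.0412],[0.0044,0.021,-0.0412],[0.0044,0.021,-0.0412]],"turn":[[0,0,0],[0,0,0],[0,0,0],[0,0,0],[0,0,0]]}'>/dev/null; python3 t.py -28.4
$J '{"dp":[[0.0005,0.002,-0.004],[0.001,0.004,-0.0075],[0.0014,0.0059,-0.0111],[0.0014,0.0059,-0.0111],[0.0014,0.0059,-0.0111]],"turn":[[0,0,0],[0,0,0],[0,0,0],[0,0,0],[0,0,0]]}'>/dev/null; python3 t.py -28.4
```

```text
T -0.049 F [ 0.1 -0.7 -0.8] psi 297.0 axis ax,r -0.0003 0.1838 tan -0.0005 q6 1.92
T -0.07 F [-0.1  0.4 -1.4] psi 296.9 axis ax,r 0.0001 0.1752 tan -0.0008 q6 1.92
```

```bash
J='python3 -m jog'
$J '{"dp":[[0.0004,0.0016,-0.003],[0.0008,0.0033,-0.006],[0.0012,0.0049,-0.0092],[0.0012,0.0049,-0.0092],[0.0012,0.0049,-0.0092]],"turn":[[0,0,0],[0,0,0],[0,0,0],[0,0,0],[0,0,0]]}'>/dev/null; python3 t.py -28.4
$J '{"dp":[[0,0.001,0.0005],[0,0.002,0.001],[0.0001,0.003,0.0016],[0.0003,0.0041,0.0022],[0.0005,0.0051,0.0027]],"turn":[[0.005,0.021,-0.04],[0.01,0.042,-0.08],[0.015,0.063,-0.12],[0.02,0.084,-0.16],[0.0247,0.1055,-0.2004]]}'>/dev/null; python3 t.py -28.4
```

```text
T 0.002 F [ 0.4 -1.2 -1.8] psi 296.9 axis ax,r 0.0 0.1671 tan -0.0007 q6 1.92
T 0.004 F [-0.6 -3.  -3.3] psi 255.6 axis ax,r -0.0002 0.1673 tan -0.0019 q6 1.19
```

```bash
J='python3 -m jog'
$J '{"dp":[[0.0008,0.0007,0.0005],[0.0016,0.0014,0.001],[0.0025,0.0021,0.0014],[0.0034,0.0028,0.0019],[0.0042,0.0033,0.0023]],"turn":[[0.005,0.021,-0.04],[0.01,0.042,-0.08],[0.015,0.063,-0.12],[0.02,0.084,-0.16],[0.0247,0.1055,-0.2004]]}'>/dev/null; python3 t.py -28.4
$J '{"dp":[[0.0011,0,0.0001],[0.0023,0,0.0003],[0.0034,0,0.0004],[0.0046,0,0.0006],[0.0057,0,0.0007]],"turn":[[0.005,0.021,-0.04],[0.01,0.042,-0.08],[0.015,0.063,-0.12],[0.02,0.084,-0.16],[0.0247,0.1055,-0.2004]]}'>/dev/null; python3 t.py -28.4
$J '{"dp":[[0.0009,-0.0006,-0.0002],[0.0018,-0.0013,-0.0004],[0.0027,-0.002,-0.0007],[0.0036,-0.0027,-0.001],[0.0045,-0.0034,-0.0012]],"turn":[[0.005,0.021,-0.04],[0.01,0.042,-0.08],[0.015,0.063,-0.12],[0.02,0.084,-0.16],[0.0247,0.1055,-0.2004]]}'>/dev/null; python3 t.py -28.4
$J '{"dp":[[0.0003,-0.001,-0.0005],[0.0006,-0.002,-0.001],[0.0008,-0.003,-0.0015],[0.001,-0.004,-0.002],[0.0011,-0.005,-0.0025]],"turn":[[0.005,0.021,-0.04],[0.01,0.042,-0.08],[0.015,0.063,-0.12],[0.02,0.084,-0.16],[0.0247,0.1055,-0.2004]]}'>/dev/null; python3 t.py -28.4
$J '{"dp":[[0,0,0],[0,0,0]],"turn":[[0,0,0],[0,0,0]]}'|head -1; python3 t.py -28.4
```

```text
T 0.03 F [ 0.3 -2.9 -3.3] psi 214.6 axis ax,r -0.0002 0.1673 tan -0.0018 q6 0.47
T 0.046 F [-0.5 -3.5 -4. ] psi 173.6 axis ax,r -0.0001 0.1673 tan -0.0017 q6 -0.24
T 0.103 F [ 0.5 -3.  -5.1] psi 132.6 axis ax,r 0.0001 0.1673 tan -0.0016 q6 -0.96
T 0.118 F [-0.8 -3.6 -4.9] psi 91.5 axis ax,r 0.0002 0.1673 tan -0.0018 q6 -1.66
time: 22.6
T 0.098 F [ 0.1 -5.6 -4.6] psi 92.1 axis ax,r 0.0001 0.1673 tan -0.0016 q6 -1.65
```

```bash
J='python3 -m jog'
$J '{"dp":[[0,0.0011,0.0006],[0,0.0022,0.0012],[-0.0001,0.003,0.0016],[-0.0002,0.0033,0.0017]],"turn":[[-0.005,-0.021,0.04],[-0.01,-0.042,0.08],[-0.015,-0.063,0.12],[-0.0157,-0.0669,0.1271]]}'>/dev/null; python3 t.py -28.4
$J '{"dp":[[-0.0014,-0.006,0.012],[-0.003,-0.013,0.025],[-0.0069,-0.0293,0.0557],[-0.0069,-0.0293,0.0557],[-0.0069,-0.0293,0.0557]],"turn":[[0,0,0],[0,0,0],[0,0,0],[0,0,0],[0,0,0]]}'>/dev/null;python3 t.py -28.4
$J '{"dp":[[0.051,0.01,0.011],[0.051,0.01,0.011],[0.051,0.01,0.011],[0.051,0.01,0.011]],"turn":[[0,0,0],[0,0,0],[0,0,0],[0,0,0]]}'|head -1
python3 look.py l4; python3 look.py l5
```

```text
T 0.004 F [-1.2 -2.9 -2.1] psi 118.3 axis ax,r -0.0001 0.1673 tan -0.0005 q6 -1.2
T 0.015 F [ 0.1 -0.1 -1.2] psi 117.9 axis ax,r 0.0005 0.2162 tan 0.0002 q6 -1.22
time: 23.9
right 0.116 89 rect [ 0.   0.1  8.1  7.8 27. ] Rmed 0.1178
right 0.1125 186 rect [-0.2 -0.  11.7 11.5 27.5] Rmed 0.1151
top 0.116 70 rect [ 0.1 -0.1  8.3  8.1 50.7] Rmed 0.1179
top 0.1125 150 rect [-0.1 -0.5 12.4 12.1 58.7] Rmed 0.1154
left 0.116 42 rect [ 0.2  0.2  8.6  8.  60.9] Rmed 0.1178
left 0.1125 96 rect [-0.   0.  13.5 12.4 59.4] Rmed 0.1151
right 0.116 89 rect [ 0.1  0.1  8.   7.8 27.7] Rmed 0.118
right 0.1125 189 rect [-0.1  0.  11.7 11.5 27.2] Rmed 0.115
top 0.116 69 rect [-0.2 -0.1  8.3  8.1 55.2] Rmed 0.118
top 0.1125 150 rect [-0.1 -0.4 12.6 12.2 58.3] Rmed 0.1155
left 0.116 42 rect [ 0.2 -0.1  8.3  8.  61.7] Rmed 0.1178
left 0.1125 97 rect [ 0.2 -0.3 13.1 11.4 61.1] Rmed 0.1151
```

The right nipple reads 27.3° after a 205° stroke less 26° of play, so it has turned a half turn. Now back to the holder.

Run:
```python
from h import *
y=np.radians(106.3);Y=np.array([np.cos(y),np.sin(y),0]);M=np.c_[np.cross(Y,[0,0,-1]),Y,[0,0,-1]]
need(np.array([.4975,-.2393,.2]),M)
z=np.load("pics/wg.npz");P=z['P'];im=z['im'].astype(int)
k=(abs(P[...,0]-.4915)<.05)&(abs(P[...,1]+.241)<.05)&(P[...,2]>.024)&(P[...,2]<.036)&(im[...,0]>120);r=cv2.minAreaRect((P[k][:,:2]*1000).astype(np.float32));print("holder",r,k.sum())
f=(np.hypot(P[...,0]-.4915,P[...,1]+.241)<.025)&(P[...,2]<.024)&(P[...,2]>0);print("pocket",cv2.minEnclosingCircle((P[f][:,:2]*1000).astype(np.float32)),f.sum())
```

```text
pos [0.617  0.0038 0.33  ] F [-0.   0.5 -0.8] T [-1.853  0.382  0.047] q1,q6 [ 0.01 -1.24]
target [ 0.4975 -0.2393  0.2   ] dp [-0.1593 -0.3242 -0.1734] turn [-0.1542  0.0339  0.0087]
holder ((491.3572082519531, -240.35958862304688), (70.15579986572266, 70.24382019042969), 89.67740631103516) 2248
pocket ((491.8524169921875, -240.29502868652344), 19.04258918762207) 670
```

```bash
J='python3 -m jog'
$J '{"dp":[[-0.03,-0.06,0.01],[-0.05,-0.11,0.01],[-0.07,-0.16,0.01],[-0.08,-0.17,0.01],[-0.08,-0.17,0.01]],"turn":[[0,0,0],[-0.04,0.009,0.002],[-0.08,0.018,0.005],[-0.12,0.027,0.007],[-0.1542,0.0339,0.0087]]}'|head -2
$J '{"dp":[[-0.04,-0.08,-0.06],[-0.0793,-0.1533,-0.12],[-0.0793,-0.1533,-0.1834],[-0.0793,-0.1533,-0.1834],[-0.0793,-0.1533,-0.1834]],"turn":[[0,0,0],[0,0,0],[0,0,0],[0,0,0],[0,0,0]]}'|head -2
$J '{"dp":[[0,0,0],[0,0,0]],"turn":[[0,0,0],[0,0,0]]}'|head -2
python3 - <<'E'
from h import *
y=np.radians(106.3);Y=np.array([np.cos(y),np.sin(y),0]);M=np.c_[np.cross(Y,[0,0,-1]),Y,[0,0,-1]]
need(np.array([.4976,-.2386,.0775]),M)
E
```

```text
time: 24.5
eef_pos: [0.5568, -0.1255, 0.3391]
time: 25.0
eef_pos: [0.4932, -0.2394, 0.1949]
time: 25.2
eef_pos: [0.4992, -0.2387, 0.2017]
pos [ 0.4992 -0.2387  0.2017] F [ 0.5 -0.4 -0.9] T [ 0.013 -0.034 -0.068] q1,q6 [-0.09 -1.19]
target [ 0.4976 -0.2386  0.0775] dp [-2.100e-03  1.000e-04 -1.656e-01] turn [ 0.0002  0.0009 -0.0002]
```

```bash
J='python3 -m jog'
$J '{"dp":[[-0.002,0,-0.05],[-0.002,0,-0.1],[-0.002,0,-0.12],[-0.002,0,-0.12],[-0.002,0,-0.12]],"turn":[[0,0,0],[0,0,0],[0,0,0],[0,0,0],[0,0,0]]}'|sed -n '2p;4p'
$J '{"dp":[[0,0,-0.01],[0,0,-0.02],[0,0,-0.03],[0,0,-0.04],[0,0,-0.0445]],"turn":[[0,0,0],[0,0,0],[0,0,0],[0,0,0],[0,0,0]]}'|sed -n '2p;4p'
$J '{"dp":[[0,0,0],[0,0,0]],"turn":[[0,0,0],[0,0,0]]}'|sed -n '2p;4p'
```

```text
eef_pos: [0.4981, -0.2385, 0.1117]
force: [-0.1, 0.1, -1.4]
eef_pos: [0.4966, -0.2388, 0.0766]
force: [-6.7, 8.0, 28.0]
eef_pos: [0.4964, -0.2388, 0.0768]
force: [-1.9, 0.8, 3.1]
```

```bash
J='python3 -m jog'
$J '{"dp":[[0,0,0],[0,0,0],[0,0,0],[0,0,0],[0,0,0]],"turn":[[0,0,0],[0,0,0],[0,0,0],[0,0,0],[0,0,0]]}' 0.5 10|tail -3
$J '{"dp":[[0,0,0.05],[0,0,0.1],[0,0,0.15],[0,0,0.2],[0,0,0.25]],"turn":[[0,0,0],[0,0,0],[0,0,0],[0,0,0],[0,0,0]]}'|sed -n '2p;4p'
$J '{"dp":[[-0.1,-0.2,0.05],[-0.1,-0.2,0.05],[-0.1,-0.2,0.05],[-0.1,-0.2,0.05],[-0.1,-0.2,0.05]],"turn":[[0,0,0],[0,0,0],[0,0,0],[0,0,0],[0,0,0]]}'|head -2
python3 - <<'E'
from h import *
c,im,d,P=snap("top","tf");_,im2,_,_=snap("scene","sf")
i=im.astype(int);sub=np.zeros((384,512),bool);sub[205:245,310:345]=1
b=sub&(i.max(2)<60)&(P[...,2]>.05);print(b.sum(),P[b].mean(0),cv2.minAreaRect((P[b][:,:2]*1000).astype(np.float32)))
cv2.imwrite("pics/fin.png",np.hstack([cv2.resize(im[120:300,150:390,::-1],(400,300)),cv2.resize(im2[140:320,90:330,::-1],(400,300))]))
E
```

```text
force: [-0.1, 0.3, -0.1]
finger_gap: 0.491
grip_force: 0.0
eef_pos: [0.4963, -0.2387, 0.266]
force: [0.5, 0.1, 0.8]
time: 27.9
eef_pos: [0.4203, -0.3911, 0.3024]
70 [ 0.49008656 -0.23756244  0.08105807] ((490.3417053222656, -238.7574005126953), (51.19894790649414, 13.182047843933105), 16.716876983642578)
```

View pics/fin.png

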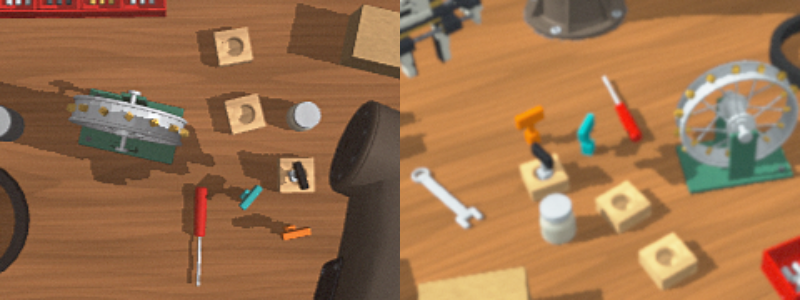

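The key stands upright in its block, at (297,175) in the left half and (543,160) in the right half. The jar, spanner and decoys look unmoved, and the robot is clear.

```bash
python3 -c "
from plant import *
print(finish_job())"
```

```text
the job is handed in; nothing more can be done
None
```

The job is handed in: by wrist-camera measurement, the top nipple was tightened one quarter turn and then the right one two quarter turns, and the key is standing back in its wooden block, after about 28 s.

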